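Hang the tea infuser on the dipper and hold it down at the third click

ROBOT

A 6-joint arm with a two-finger parallel gripper is mounted at the origin on a cart in front of the work surface, level with it; the furniture and walls round the work are solid. World frame = base frame: x ahead of the robot, y to its left, z up, the work surface at z = 0. Lengths are in m, angles in degrees, forces in N, time in s.
With the tool pointing down it reaches from about 0.3 to 0.75 m from the base axis. Payload 8.5 kg.
Tool frame: the origin (TCP) lies midway between the tips of the shut fingers; the grasp point (between the pads) lies 19 mm behind it; z points along the fingers, y is the line along which they close (so a half turn about z gives the same grasp; the last joint's range is limited). The gripper opens to 85 mm and grips with 20 to 120 N. Pads are 22 mm wide; open, the fingers measure 114 mm over their backs; the gripper's body (76 mm by 85 mm) begins 54 mm behind the grasp point. The pads swing forward as they close: fully open they stand 13 mm farther back than shut.
Start: joints at [-85.904, 21.807, 74.336, -0, 83.858, -12.336], TCP at [0.156, -0.528, 0.193] pointing down, gripper open.
Joint ranges: [-178.18, 178.18], [-50.72, 133.34], [12.68, 142.11], [-81.47, 261.47], [9.98, 163.14], [-165.26, 165.26]. Speed limits (degrees/s): [136.94, 136.94, 180, 180, 180, 180].

INTERFACE

Orientations are given as a 3x3 rotation matrix whose columns are the frame's x, y, z axes.
In Python, from rig import env, get_image, close_job gives the robot as it stands.
- The arm moves only by the tool step_arm, never from a script. Its argument "targets" is a list of rows, each a list of 2 entries, a list of its own where there are three numbers: the shift along the tool's x, y, z as a fraction of full scale, then the turn, a rotation vector about the tool's x, y, z as a fraction of full scale. In form: [[[x, y, z], [wx, wy, wz]], ...]. A call has 1 to 10 rows; each row is the pose to reach, as a shift and turn from the pose commanded when the call began, along the tool's axes at that moment; what a row does not reach only later rows make up. Full scale, the value 1, is 0.3 m for a shift and 45 degrees for a turn. A row lasts 1/12 s, in which the tool goes at most 41.7 mm and 7.16 degrees, less where a joint would pass 70% of its speed; a pose out of reach is approached as far as the arm can. A call with a number of a shift or a turn outside -1 to 1 is refused whole. A call with a gripper value outside its range is refused whole. "jaw" is the finger opening in mm, from 0 to 85.4, set as the call begins (left out, the last holds). The fingers move at their own pace and stop on an object; "grip_force" is the grip in N (left out, the last holds). Time passes only in rows, so rows that repeat a pose let the fingers close. It gives the time, the measured TCP pose, the force, the opening and the grip force at its end, in the units of the state.
- env.observe(): the state, without advancing time (a new reading comes with each control period).
- get_image(name): name is "side" or "top"; returns a dict with "img" (480x640x3 uint8, red, green, blue), "z_map" (480x640 float32, m along the optical axis (not along the pixel's ray), 0 where there is no reading), "intrinsics" (3x3 intrinsics, pixels), "rvec" (rotation vector, rad) and "tvec" (3), from world to camera coordinates, as OpenCV has them. Camera axes: x right, y down, z forward; pixel columns grow to the right and rows downward; lengths in m; the calibration is good to about 2 mm. A picture is of the moment at which its call begins.
- close_job(): hands the job in; it is judged then, once.
The state is a dict: "time_s": time; "q": joint angles; "qvel": joint speeds; "joint_efforts": joint torques, N m; "position": TCP position; "tool_rot": TCP orientation; "ft_force": force on the tool from outside, world axes, zero at the start; "wrist_torque": the same for the moment, N m; "grip_width": finger opening in m; "gripper_force": force on a finger pad.
Only numpy, scipy, OpenCV 4.12 (cv2) and the standard library are available. Lean on these libraries where they do the work, as an engineer would, in place of code of your own. Each camera call takes 0.05 s, during which the arm holds its last target. There are 200 camera calls.

TASK

Make the tea dipper ready for a steep: hang the tea infuser by the eye in its blue handle on the brass peg of the dipper and let go of it, then push the dipper's red thumb pad down with the fingers, past the first two clicks to the third and lowest one, so that the infuser hangs inside the mug. The dipper springs back up if released, so finish while still holding the pad down at the third click; leave the mug where it stands on the dipper and do not disturb the spice jar, green tin and kitchen timer near by.

Things in the scene. Friction and masses are not known exactly. Their poses are not given: they have to be found in the camera images.
- dipper: Tea dipper, fixed: grey base plate 10 mm thick (x -115 to 70, y +-65 mm), grey column at its back (x 33 to 66, y +-25, top 192 mm). Origin on the worktop, z up; -x is the open front, towards the robot. A lift slides down the column: an arm 12 mm wide along -x at y = 0 ends in a level brass peg; a side bar to -y carries a red thumb pad.
- peg_mid (a point): Middle of the brass peg, on its axis; moves with the lift; in the dipper frame (-40, 0, 181) mm with the lift up. Axes as the dipper's. The peg runs along x, 6 mm thick. Its free end is 20 mm away towards -x and turned up into a lip with its top 7 mm over the peg axis; towards +x it is free for 20 mm, up to the arm.
- pad_top (a point): Centre of the upper face of the red thumb pad, a level disc of 38 mm diameter, 8 mm thick; in the dipper frame (28, -90, 183) mm with the lift up. Goes down with the lift. Free above: push it straight down with closed fingers.
- lift (a joint): How far the lift is pressed down, m: 0 = up, 0.048 = bottom stop. Detent bumps at about 0.008, 0.023, 0.038; first click 0.0155, second 0.0305, third from 0.0425 to the stop. Its spring drives it back to 0 from every click. Pushing takes about 4 N at the top, 7 N at the bottom, some 2 to 3 N more on a bump: push by position, as a low force stop may trip on a bump.
- infuser: Tea infuser, loose, about 80 g, 112 mm tall, standing upright. Origin: centre of its underside, z up. Steel capsule 44 mm across up to z = 44 mm, thin neck, then a blue handle plate 26 mm wide (y), 10 mm thick (x), z = 52 to 112 mm. The eye, 14 mm wide, z = 64 to 84 mm, passes through along x. Grip the plate at z = 98 mm across its width, so that no finger covers the eye.
- eye (a point): Centre of the eye, 74 mm above the infuser's underside; axes as the infuser's. Hung, the eye's upper edge rests on the peg, so this point lies 7 mm below the peg axis. To thread it, carry it 0 to 4 mm below the level of the peg axis. Either face first.
- mug: White mug, loose, 90 mm rim diameter, 75 mm high, wall 4 mm, with a side handle; stands on the dipper's base plate under the peg. Origin: centre of its underside (10 mm above the worktop).
- mug_mouth (a point): Centre of the mug's rim, 75 mm over its underside.
- spice_jar: Bystander: round spice jar with white cap, 47 mm diameter, 98 mm tall, upright. Origin: centre of its underside. It and the infuser may have swapped places.
- tea_tin: Bystander: small green tin, 47 x 64 x 30 mm. Origin: centre of its underside.
- timer: Bystander: cream round kitchen timer with red grip, 62 mm diameter, 56 mm tall. Origin: centre of its underside.
Mind the look-alikes: they are no part of the job. What is shaped like the infuser but orange is not meant.

How it is judged (in metres and radians):
On the way, in this order (a step that is already met when the one before it is completed fails the run):
1. the infuser hangs by its eye on the peg, let go of, with the lift still up (distance between eye and peg_mid below 0.024 m and y of eye in the frame of peg_mid between -0.008 and 0.008 m and z of eye in the frame of peg_mid between -0.011 and -0.003 m and contact force between infuser and lift above 0.2 N and angle between infuser's own z axis and vertical below 0.25 rad and contact force between the fingers and infuser below 0.05 N and value of joint lift below 0.006 m), for 0.2 s.
2. the thumb pad is pushed down past two clicks to the third by the fingers, the infuser still hanging on the peg (distance between eye and peg_mid below 0.024 m and y of eye in the frame of peg_mid between -0.008 and 0.008 m and z of eye in the frame of peg_mid between -0.011 and -0.003 m and contact force between infuser and lift above 0.2 N and angle between infuser's own z axis and vertical below 0.25 rad and contact force between the fingers and infuser below 0.05 N and value of joint lift above 0.0425 m and contact force between the fingers and lift_c5 above 1 N), for 0.3 s.
At the end, for the whole second after the job is handed in: Fingers push the pad with over 1 N and hold the lift beyond 0.0425 m; the infuser hangs at rest by its eye on the peg, upright within 0.25 rad, untouched by fingers, its foot 15 mm or more below the mug rim, within 24 mm of the mug axis and not resting on the mug, which stands upright (all of step 2 and z of infuser in the frame of mug_mouth below -0.015 m and horizontal distance between infuser and mug below 0.024 m and contact force between infuser and mug below 0.3 N and linear speed of infuser below 0.05 m/s and velocity of joint lift between -0.01 and 0.01 m/s and angle between mug's own z axis and vertical below 0.1 rad); the arm keeps its last pose, push and grip.
It fails at once if the mug is shifted by more than 20 mm (distance of mug from where it was at the start of the episode above 0.02 m).
It fails at once if the spice jar, the green tin or the timer is moved by more than 30 mm (distance of any of spice_jar, tea_tin, timer from where it was at the start of the episode above 0.03 m).
It also fails if it takes over 58 s, if anything falls off the work surface, if the arm or the gripper's body presses on something with over 40 N, if the wrist force passes 120 N, or if a joint passes its speed limit or range.

## Working session

There is one attempt and no reset: what is moved stays moved. The work goes in short steps, Python scripts to look and compute and a tool call to move; the robot and the scene stay as the last step left them, time stands still between calls to the robot, and variables do not carry over. Pictures are saved under pics/ and viewed, at most 13 in all, crops included, and the job is handed in when it is done.

Besides the shell and the picture viewer there is one more tool, called after ">>>" in YAML: its name, and indented under it one key for each argument. step_arm: Moves the arm, as the interface text tells. Its arguments: {"type":"object","properties":{"targets":{"type":"array","items":{"type":"array"}},"jaw":{"type":"number"},"grip_force":{"type":"number"}},"required":["targets"]}

```bash
mkdir -p pics; ls; cat > h.py <<'E'
import numpy as np, cv2, pickle
from rig import env, get_image, close_job
def grab(name,tag):
    d=get_image(name); cv2.imwrite(f'pics/{tag}.png',d['img'][:,:,::-1]); pickle.dump(d,open(f'pics/{tag}.pkl','wb')); return d
def load(tag): return pickle.load(open(f'pics/{tag}.pkl','rb'))
def cloud(d):
    K=d['intrinsics'];R=cv2.Rodrigues(np.array(d['rvec'],float))[0];t=np.array(d['tvec'],float).reshape(3)
    v,u=np.mgrid[:480,:640];z=d['z_map']
    P=np.stack([(u-K[0,2])/K[0,0]*z,(v-K[1,2])/K[1,1]*z,z],-1)
    W=(P-t)@R; W[z==0]=np.nan; return W
def hsv(d): return cv2.cvtColor(d['img'],cv2.COLOR_RGB2HSV)
E
python3 - <<'E'
from h import *
for n in ('side','top'):
    d=grab(n,n+'0'); R=cv2.Rodrigues(np.array(d['rvec'],float))[0]; print(n,-R.T@np.array(d['tvec']).reshape(3),R[2])
s=env.observe();print(s['time_s'],s['position'],s['tool_rot'],s['grip_width'])
E
```

```text
pics
side [ 0.36133912 -0.8650371   0.6460498 ] [ 0.17406805  0.86710778 -0.46671663]
top [0.35839792 0.10023192 1.01647198] [ 0.23219382 -0.01584454 -0.97254048]
0.1 [ 0.15555022 -0.5272234   0.19207677] [[ 9.59159324e-01  2.82866364e-01 -1.07823356e-04]
 [ 2.82866254e-01 -9.59158445e-01  1.32627194e-03]
 [ 2.71738037e-04 -1.30260568e-03 -9.99999115e-01]] 0.08554607104133465
```

View pics/side0.png

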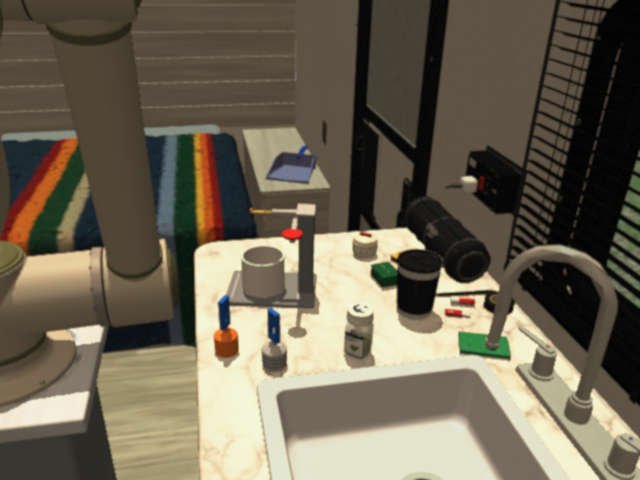

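View pics/top0.png

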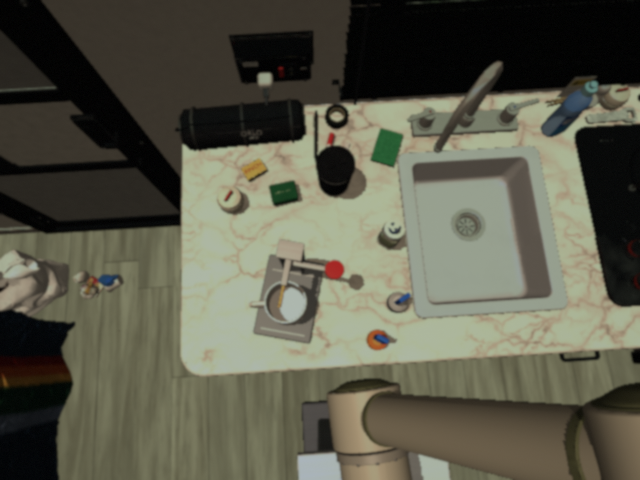

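The side view shows the steel infuser at (274,345) and the orange decoy at (226,335). The dipper, with the mug, is at (270,270), its pad at (292,234) and its peg at (265,211). In the top view the infuser is at (398,300), the pad at (334,269) and the peg at (284,295).

```bash
python3 - <<'E'
from h import *
roi={'side':dict(blue=(262,305,290,345),pad=(278,225,306,242),peg=(248,206,297,216),capsule=(260,338,290,370),coltop=(298,203,316,216),mug=(240,245,288,300)),
'top':dict(blue=(388,288,415,312),pad=(322,258,346,282),peg=(275,282,292,305),capsule=(384,290,412,314),coltop=(274,240,306,262),mug=(260,280,310,326))}
for n in ('side','top'):
    d=load(n+'0');W=cloud(d);H=hsv(d)
    h,s,v=[H[...,i].astype(int) for i in range(3)]
    masks=dict(blue=(h>100)&(h<125)&(s>150)&(v>60),pad=((h<6)|(h>174))&(s>170)&(v>90),peg=(h>12)&(h<26)&(s>110)&(v>100))
    for k,(a,b,c,e) in roi[n].items():
        m=np.zeros((480,640),bool);m[b:e,a:c]=masks[k][b:e,a:c] if k in masks else True
        P=W[m];P=P[~np.isnan(P[:,0])]
        if k=='capsule' : P=P[(P[:,2]>.005)&(P[:,2]<.05)]
        if k=='coltop': P=P[P[:,2]>.18]
        if k=='mug': P=P[(P[:,2]>.07)&(P[:,2]<.095)]
        print(n,k,len(P),'mean',P.mean(0).round(4),'p3',np.percentile(P,3,axis=0).round(4),'p97',np.percentile(P,97,axis=0).round(4))
        if k in('blue','peg','coltop') :
            q=P[P[:,2]>P[:,2].max()-.02] if k!='blue' else P
            r=cv2.minAreaRect(q[:,:2].astype(np.float32)*1000); print('   rect',np.round(r[0],1),np.round(r[1],1),round(r[2],1))
    # base plate: points z~.01 
    x,y,z=W[...,0],W[...,1],W[...,2]
    m=(abs(z-.01)<.004)&(s<60)&(v<150)&(x>.2)&(x<.6)&(y>0)&(y<.4)
    for q,mm in (('base',m),('column',(z>.17)&(z<.205)&(s<60)&(x>.3)&(x<.6)&(y>.0)&(y<.35))):
        P=W[mm]
        if len(P)>10:
            r=cv2.minAreaRect(P[:,:2].astype(np.float32)*1000);print(n,q,len(P),np.round(r[0],1),np.round(r[1],1),round(r[2],1),P[:,2].mean())
for n in ('side','top'):
    d=load(n+'0');i=d['img'];c=(slice(190,375),slice(200,400)) if n=='side' else (slice(220,355),slice(240,440))
    cv2.imwrite(f'pics/c_{n}.png',cv2.resize(i[c][:,:,::-1],None,fx=3,fy=3,interpolation=cv2.INTER_CUBIC))
a=cv2.imread('pics/c_side.png');b=cv2.imread('pics/c_top.png')
cv2.imwrite('pics/c1.png',cv2.resize(np.vstack([a,b]),None,fx=.62,fy=.62))
E
```

```text
side blue 217 mean [ 0.4542 -0.0895  0.0889] p3 [ 0.4482 -0.0973  0.0599] p97 [ 0.4599 -0.0761  0.1121]
   rect [453.3 -86.5] [ 7.8 25.5] 22.7
side pad 174 mean [0.5152 0.0958 0.1621] p3 [0.4927 0.0406 0.1479] p97 [0.5392 0.1222 0.1834]
side peg 95 mean [ 0.5146  0.7035 -0.0592] p3 [ 0.4448  0.1548 -0.6834] p97 [0.6481 2.1152 0.1855]
   rect [463.4 160.6] [11.2 43.7] 72.0
side capsule 628 mean [ 0.4531 -0.0962  0.0293] p3 [ 0.4342 -0.1061  0.0069] p97 [ 0.4741 -0.0785  0.0444]
side coltop 203 mean [0.5501 0.1382 0.1907] p3 [0.5334 0.1149 0.188 ] p97 [0.5671 0.1648 0.1924]
   rect [552.1 141.7] [55.7 34. ] 80.3
side mug 584 mean [0.464  0.1599 0.0783] p3 [0.4224 0.1171 0.0707] p97 [0.5048 0.2056 0.0848]
side base 887 [481.7 153.5] [126.5 178.9] 76.4 0.008999443814343425
side column 320 [530.5 133. ] [79.5 54.1] 10.2 0.18306462328694756
top blue 28 mean [ 0.4543 -0.0819  0.111 ] p3 [ 0.4498 -0.0896  0.0964] p97 [ 0.4596 -0.0737  0.1147]
   rect [455.  -82.7] [ 5.4 20. ] 22.2
top pad 230 mean [0.5092 0.0596 0.1832] p3 [0.495  0.0455 0.1803] p97 [0.5231 0.074  0.1858]
top peg 48 mean [0.4728 0.165  0.1491] p3 [0.4516 0.1561 0.0139] p97 [0.5046 0.1812 0.1853]
   rect [466.8 162.5] [ 4.7 35. ] 73.2
top capsule 284 mean [ 0.4542 -0.0803  0.0375] p3 [ 0.4365 -0.1033  0.0114] p97 [ 0.4757 -0.0637  0.0467]
top coltop 499 mean [0.5501 0.1406 0.192 ] p3 [0.5314 0.1174 0.188 ] p97 [0.5689 0.1639 0.195 ]
   rect [549.3 141.3] [50.1 41.8] 76.6
top mug 312 mean [0.4649 0.165  0.0832] p3 [0.4227 0.1185 0.0718] p97 [0.5069 0.2112 0.0886]
top base 2528 [483.  157.1] [130.  184.6] 76.2 0.010223196768013214
top column 841 [517.8 150.6] [ 97.8 114.5] 38.5 0.18729773596813584
```

View pics/c1.png

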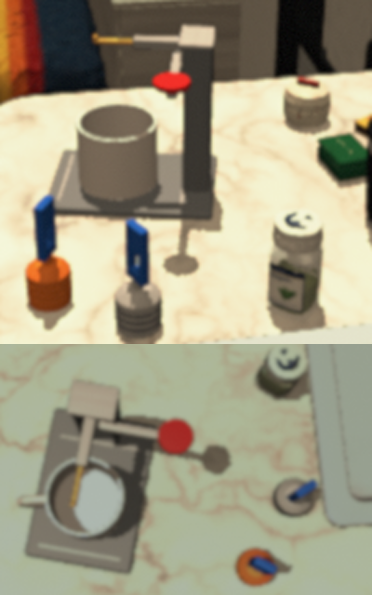

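The crops confirm it: the infuser's plate faces roughly along +x, and the peg runs parallel to the dipper's base. Next I refine the poses and check clearances.

```bash
cat >> h.py <<'E'
from scipy.spatial.transform import Rotation as Ro
def plan(p,yaw):
    "shift and turn (fractions) to TCP p (m), tool down with x azimuth yaw"
    s=env.observe();R=np.array(s['tool_rot']);t=np.deg2rad(yaw);c,n=np.cos(t),np.sin(t)
    T=np.array([[c,n,0],[n,-c,0],[0,0,-1]])
    print('t',s['time_s'],'at',np.round(s['position'],4),'shift',np.round(R.T@(np.array(p)-s['position'])/.3,3),'turn',np.round(Ro.from_matrix(R.T@T).as_rotvec(degrees=True)/45,3))
E
python3 - <<'E'
from h import *
for n in ('side','top'):
    d=load(n+'0');W=cloud(d);H=hsv(d);h,s,v=[H[...,i].astype(int) for i in range(3)]
    x,y,z=W[...,0],W[...,1],W[...,2]
    pg=(h>10)&(h<28)&(s>80)&(abs(z-.183)<.012)&(x>.42)&(x<.53)&(y>.13)&(y<.2)
    P=W[pg];c,a=P.mean(0),np.linalg.svd(P-P.mean(0))[2][0];pr=(P-c)@a
    print(n,'peg',len(P),c.round(4),a.round(3),'az',np.degrees(np.arctan(a[1]/a[0])).round(1),'ends',(c+a*pr.min()).round(4),(c+a*pr.max()).round(4),'z',np.percentile(P[:,2],[5,50,95]).round(4))
    b=(h>98)&(h<128)&(s>110)&(x>.42)&(x<.49)&(y>-.13)&(y<-.05)&(z>.05)
    P=W[b];c=P.mean(0);nrm=np.linalg.svd(P-c)[2];print(n,'blue',len(P),c.round(4),'normal',nrm[2].round(3),'ztop',P[:,2].max())
    r=cv2.minAreaRect(P[P[:,2]>.085][:,:2].astype(np.float32)*1000);print('  ',np.round(np.r_[r[0],r[1],r[2]],1))
    for k,m in (('orange',(h<14)&(s>150)&(z>.005)&(z<.06)&(x>.3)&(x<.48)&(y<.05)),('oblue',(h>98)&(h<128)&(s>110)&(x>.33)&(x<.43)&(z>.05)),('jarcap',(z>.09)&(z<.105)&(s<60)&(x>.49)&(abs(y+.08)<.08)),
      ('capsule',(z>.006)&(z<.05)&(abs(x-.455)<.03)&(abs(y+.085)<.03)),('mugrim',(z>.082)&(z<.09)&(s<70)&(x<.53)&(y>.1)&(y<.23))):
        P=W[m]
        if len(P)>5: print(n,k,len(P),np.percentile(P,[2,98],axis=0).round(3).tolist(),((P.min(0)+P.max(0))/2).round(4))
env.observe()
plan((.455,-.083,.2),22.5)
E
```

```text
side peg 72 [0.4622 0.161  0.1818] [ 0.965 -0.263 -0.009] az -15.3 ends [0.4425 0.1664 0.182 ] [0.4842 0.155  0.1816] z [0.1786 0.1816 0.1851]
side blue 270 [ 0.4544 -0.0892  0.0879] normal [0.882 0.471 0.001] ztop 0.11378572270160422
   [454.  -85.7   9.6  25.2  23.1]
side orange 547 [[0.357, -0.054, 0.006], [0.394, -0.027, 0.045]] [ 0.3753 -0.0395  0.0295]
side oblue 251 [[0.368, -0.045, 0.058], [0.383, -0.023, 0.112]] [ 0.376  -0.0335  0.0856]
side jarcap 353 [[0.586, -0.102, 0.092], [0.992, -0.002, 0.104]] [ 0.792  -0.0781  0.0976]
side capsule 624 [[0.434, -0.107, 0.007], [0.475, -0.077, 0.045]] [ 0.4542 -0.0889  0.0277]
side mugrim 154 [[0.421, 0.118, 0.082], [0.507, 0.206, 0.086]] [0.4644 0.1609 0.0842]
top peg 54 [0.4661 0.162  0.1837] [-0.965  0.244  0.093] az -14.2 ends [0.4859 0.157  0.1818] [0.4452 0.1673 0.1858] z [0.1811 0.1835 0.1872]
top blue 47 [ 0.4539 -0.0818  0.1097] normal [-0.86  -0.509  0.012] ztop 0.11522807984067414
   [454.9 -83.2   7.8  21.6  29.3]
top orange 200 [[0.358, -0.625, 0.024], [0.477, -0.011, 0.046]] [ 0.4188 -0.3188  0.038 ]
top oblue 59 [[0.369, -0.04, 0.087], [0.382, -0.02, 0.115]] [ 0.3762 -0.0297  0.0896]
top jarcap 376 [[0.586, -0.103, 0.092], [0.922, -0.059, 0.103]] [ 0.7538 -0.0806  0.0976]
top capsule 279 [[0.436, -0.103, 0.012], [0.476, -0.064, 0.047]] [ 0.4558 -0.0846  0.0284]
top mugrim 242 [[0.423, 0.118, 0.082], [0.508, 0.206, 0.089]] [0.4657 0.1617 0.086 ]
t 0.1 at [ 0.1556 -0.5272  0.1921] shift [ 1.376 -1.138 -0.025] turn [-0.002 -0.    -0.135]
```

>>> step_arm:
  targets:
    - [[0.1,-0.08,0.0],[0,0,-0.05]]
    - [[0.2,-0.16,0.0],[0,0,-0.1]]
    - [[0.3,-0.24,0.0],[0,0,-0.15]]
    - [[0.4,-0.32,0.0],[0,0,-0.2]]
    - [[0.5,-0.4,0.0],[0,0,-0.21]]
    - [[0.6,-0.48,0.0],[0,0,-0.21]]
    - [[0.7,-0.57,0.0],[0,0,-0.21]]
    - [[0.8,-0.66,0.0],[0,0,-0.21]]
    - [[0.9,-0.74,0.0],[0,0,-0.21]]
    - [[0.95,-0.78,0.0],[0,0,-0.21]]
  jaw: 60

```text
time_s: 0.93
position: [0.3638, -0.2191, 0.1926]
tool_rot: [[0.899, 0.439, 0.0], [0.439, -0.899, 0.001], [0.001, -0.001, -1.0]]
ft_force: [0.1, -0.2, -0.1]
grip_width: 0.0597
gripper_force: 0.0
```

```bash
python3 -c "
from h import *
plan((.4548,-.0838,.16),26);print(env.observe()['q'])"
```

```text
t 0.9333 at [ 0.3638 -0.2191  0.1926] shift [ 0.47  -0.272  0.109] turn [-0.001 -0.001  0.   ]
[-4.71468963e+01  9.14764016e+00  9.24756823e+01  4.29860398e-02
  7.84117997e+01  1.68291175e+01]
```

>>> step_arm:
  targets:
    - [[0.1,-0.06,0.0],[0,0,0]]
    - [[0.2,-0.12,0.02],[0,0,0]]
    - [[0.3,-0.18,0.04],[0,0,0]]
    - [[0.38,-0.22,0.06],[0,0,0]]
    - [[0.44,-0.25,0.08],[0,0,0]]
    - [[0.46,-0.265,0.1],[0,0,0]]
    - [[0.46,-0.265,0.1],[0,0,0]]
    - [[0.46,-0.265,0.1],[0,0,0]]

```text
time_s: 1.6
position: [0.4517, -0.0909, 0.1623]
tool_rot: [[0.9, 0.437, -0.001], [0.437, -0.9, 0.0], [-0.001, -0.001, -1.0]]
ft_force: [-0.4, 0.2, 1.1]
grip_width: 0.0601
gripper_force: 0.0
```

```bash
python3 -c "
from h import *
plan((.4548,-.0838,.079),26)
for n in ('side','top'): grab(n,n+'1')
a=cv2.resize(cv2.imread('pics/side1.png')[190:390,180:380],None,fx=2,fy=2);b=cv2.resize(cv2.imread('pics/top1.png')[220:420,290:490],None,fx=2,fy=2)
cv2.imwrite('pics/v2.png',np.hstack([a,b]))"
```

```text
t 1.6 at [ 0.4517 -0.0909  0.1623] shift [ 0.02  -0.017  0.278] turn [-0.001  0.001 -0.002]
```

View pics/v2.png

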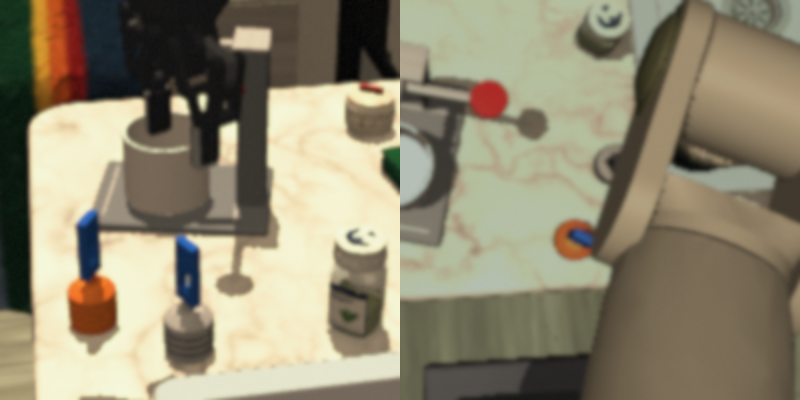

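The fingers straddle the infuser's plate in the side view, at (155,130) and (205,160) in the crop against the plate at x=188. I descend now.

>>> step_arm:
  targets:
    - [[0.02,-0.017,0.0],[0,0,0]]
    - [[0.02,-0.017,0.05],[0,0,0]]
    - [[0.02,-0.017,0.1],[0,0,0]]
    - [[0.02,-0.017,0.15],[0,0,0]]
    - [[0.02,-0.017,0.2],[0,0,0]]
    - [[0.02,-0.017,0.24],[0,0,0]]
    - [[0.02,-0.017,0.265],[0,0,0]]
    - [[0.02,-0.017,0.277],[0,0,0]]
    - [[0.02,-0.017,0.277],[0,0,0]]
    - [[0.02,-0.017,0.277],[0,0,0]]

```text
time_s: 2.53
position: [0.4557, -0.0837, 0.08]
tool_rot: [[0.9, 0.436, 0.001], [0.436, -0.9, -0.0], [0.001, 0.001, -1.0]]
ft_force: [1.3, -0.4, 0.4]
grip_width: 0.0597
gripper_force: 0.0
```

```bash
python3 -c "
from h import *
plan((.4548,-.0838,.079),26)"
```

```text
t 2.5333 at [ 0.4557 -0.0837  0.08  ] shift [-0.003 -0.001  0.003] turn [ 0.001 -0.001 -0.003]
```

>>> step_arm:
  targets:
    - [[0,0,0],[0,0,0]]
    - [[0,0,0],[0,0,0]]
    - [[0,0,0],[0,0,0]]
    - [[0,0,0],[0,0,0]]
    - [[0,0,0],[0,0,0]]
    - [[0,0,0],[0,0,0]]
    - [[0,0,0],[0,0,0]]
    - [[0,0,0],[0,0,0]]
    - [[0,0,0],[0,0,0]]
    - [[0,0,0],[0,0,0]]
  jaw: 10
  grip_force: 35

```text
time_s: 3.37
position: [0.4554, -0.0835, 0.0795]
tool_rot: [[0.9, 0.436, -0.0], [0.436, -0.9, 0.0], [-0.0, -0.0, -1.0]]
ft_force: [0.6, 0.4, 0.4]
grip_width: 0.0099
gripper_force: 0.0
```

>>> step_arm:
  targets:
    - [[0,0,-0.03],[0,0,0]]
    - [[0,0,-0.08],[0,0,0]]
    - [[0,0,-0.16],[0,0,0]]
    - [[0,0,-0.26],[0,0,0]]
    - [[0,0,-0.36],[0,0,0]]
    - [[0,0,-0.42],[0,0,0]]
    - [[0,0,-0.45],[0,0,0]]
    - [[0,0,-0.45],[0,0,0]]
    - [[0,0,-0.45],[0,0,0]]

```text
time_s: 4.12
position: [0.4551, -0.0833, 0.2137]
tool_rot: [[0.9, 0.437, -0.001], [0.437, -0.9, 0.0], [-0.001, -0.001, -1.0]]
ft_force: [-0.0, 0.2, -0.5]
grip_width: 0.0099
gripper_force: 0.0
```

```bash
python3 -c "
from h import *
d=np.array([np.cos(np.radians(-14)),np.sin(np.radians(-14)),0])
plan(np.array([.465,.162,.215])-.1*d,-14);print(env.observe()['q'])
d=grab('side','side2');W=cloud(d);H=hsv(d);h,s,v=[H[...,i].astype(int) for i in range(3)]
m=(h>98)&(h<128)&(s>110)&(abs(W[...,0]-.455)<.06)&(abs(W[...,1]+.085)<.06)&(W[...,2]>.1);P=W[m];print(len(P),P.mean(0),P.min(0),P.max(0),np.linalg.svd(P-P.mean(0))[2][2])
cv2.imwrite('pics/v3.png',cv2.resize(d['img'][150:400,150:400,::-1],None,fx=2,fy=2))
"
```

```text
t 4.1167 at [ 0.4551 -0.0833  0.2137] shift [ 0.131 -0.935 -0.004] turn [-0.001  0.001  0.886]
[-2.50919663e+01  1.20754422e+01  8.50068178e+01 -1.25739845e-03
  8.29815591e+01  3.90262194e+01]
92 [ 0.45441711 -0.08853794  0.10767612] [ 0.44809186 -0.09737463  0.10004475] [ 0.46194443 -0.07263194  0.1132402 ] [ 0.77594694  0.50893553 -0.37268079]
```

View pics/v3.png

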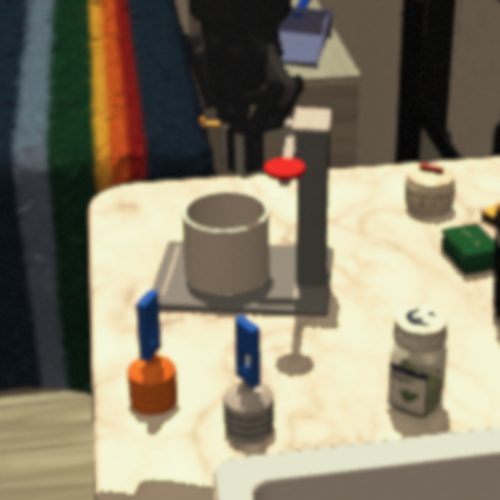

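The fingers closed on nothing: the infuser still stands undisturbed at (245,380) in the crop, while the gripper shows at (240,140), behind the peg. So the reported pose and the camera frame disagree. I compare them using depth.

```bash
python3 - <<'E'
from h import *
s=env.observe();p=np.array(s['position'])
for n in ('side','top'):
    d=grab(n,n+'3');W=cloud(d);W0=cloud(load(n+'0'))
    K=d['intrinsics'];q=cv2.projectPoints(np.array([p,[.455,-.0835,.112],[0,0,0]]),np.array(d['rvec'],float),np.array(d['tvec'],float),K,None)[0].reshape(-1,2);print(n,'projected tcp, infuser top, base',q.round(1).tolist())
    diff=np.abs(d['img'].astype(int)-load(n+'0')['img']).sum(-1)>60
    m=diff&(np.nan_to_num(d['z_map'])>0)&(d['img'].max(-1)<70)&(W[...,2]>.12)&(W[...,2]<.5)
    P=W[m]; 
    if len(P): 
        print(n,len(P),np.percentile(P,[2,50,98],axis=0).round(3).tolist())
        for lo in (.14,.18,.2,.22,.25,.3):
            L=P[(P[:,2]>lo)&(P[:,2]<lo+.02)]
            if len(L):print(lo,len(L),np.percentile(L,[3,50,97],axis=0).round(3).tolist())
    print(d['rvec'],d['tvec'], load(n+'0')['rvec'],load(n+'0')['tvec'])
a=cv2.imread('pics/side3.png')[:, :420];b=cv2.imread('pics/top3.png')[100:,150:550]
cv2.imwrite('pics/v4.png',np.hstack([a[:380],b[:380,:380]]))
E
```

```text
side projected tcp, infuser top, base [[271.9, 257.1], [273.1, 310.7], [7.3, 362.3]]
side 6347 [[0.066, -0.153, 0.142], [0.446, -0.114, 0.384], [0.487, 0.136, 0.497]]
0.14 103 [[0.064, -0.02, 0.141], [0.067, -0.008, 0.15], [0.134, 0.134, 0.16]]
0.18 132 [[0.065, -0.021, 0.18], [0.11, 0.162, 0.192], [0.156, 0.194, 0.2]]
0.2 39 [[0.1, 0.16, 0.2], [0.112, 0.163, 0.202], [0.127, 0.168, 0.206]]
0.22 3 [[0.163, 0.205, 0.234], [0.163, 0.207, 0.235], [0.164, 0.209, 0.239]]
0.25 110 [[0.442, -0.104, 0.254], [0.455, -0.097, 0.263], [0.466, -0.08, 0.27]]
0.3 478 [[0.425, -0.13, 0.3], [0.452, -0.103, 0.31], [0.48, -0.052, 0.32]]
[ 2.05061669 -0.18594177  0.1334377 ] [-0.52805038  0.19965153  0.98870499] [ 2.05061669 -0.18594177  0.1334377 ] [-0.52805038  0.19965153  0.98870499]
top projected tcp, infuser top, base [[414.8, 291.0], [404.3, 297.5], [377.2, 528.3]]
top 1253 [[0.141, -0.106, 0.132], [0.169, 0.162, 0.168], [0.436, 0.251, 0.498]]
0.14 386 [[0.142, 0.141, 0.141], [0.161, 0.188, 0.151], [0.182, 0.252, 0.159]]
0.18 27 [[0.154, 0.184, 0.188], [0.158, 0.198, 0.198], [0.16, 0.212, 0.2]]
0.2 27 [[0.157, 0.192, 0.2], [0.159, 0.204, 0.202], [0.161, 0.214, 0.22]]
0.22 2 [[0.162, 0.2, 0.223], [0.162, 0.201, 0.223], [0.162, 0.202, 0.224]]
[ 2.03424403 -2.16515969  0.25684889] [0.12104459 0.57839094 0.90693049] [ 2.03424403 -2.16515969  0.25684889] [0.12104459 0.57839094 0.90693049]
```

View pics/v4.png

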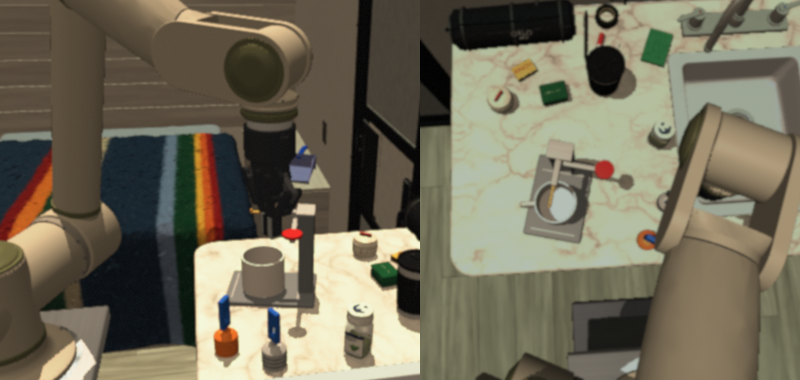

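Horizontally the gripper is right, but the fingertips show near z≈0.25 where 0.214 is reported (tips at row 236, predicted row 257). I measure that offset properly.

```bash
python3 - <<'E'
from h import *
s=env.observe();p=np.array(s['position'])
d=load('side3');W=cloud(d);d0=load('side0')
m=(np.abs(d['img'].astype(int)-d0['img']).sum(-1)>60)&(abs(W[...,0]-.455)<.05)&(abs(W[...,1]+.085)<.05)&(W[...,2]<.3)
v,u=np.nonzero(m);P=W[m];o=np.argsort(P[:,2])[:14]
for i in o: print(u[i],v[i],P[i].round(4))
# triangulated check: lowest tip row by ray at known xy
tips=np.nonzero(m)
for side in (u<262,u>=262): 
    vv=v[side].max(); uu=u[side][v[side]==vv].mean(); 
    R=cv2.Rodrigues(np.array(d['rvec'],float))[0];C=-R.T@d['tvec'];r=R.T@np.linalg.inv(d['intrinsics'])@[uu,vv,1]
    k=(p[1]-C[1])/r[1];print('tip px',uu,vv,'ray at tcp y:',(C+k*r).round(4), 'tcp',p)
E
```

```text
277 238 [ 0.4621 -0.0928  0.251 ]
273 239 [ 0.4556 -0.0954  0.2512]
276 238 [ 0.4605 -0.0928  0.2512]
266 235 [ 0.4466 -0.0806  0.2513]
274 239 [ 0.457  -0.0964  0.2515]
271 239 [ 0.4525 -0.0957  0.2516]
275 238 [ 0.4589 -0.0936  0.2517]
278 237 [ 0.4638 -0.0917  0.252 ]
265 235 [ 0.4449 -0.0819  0.2521]
272 239 [ 0.4538 -0.0974  0.2523]
271 238 [ 0.4527 -0.0942  0.2525]
270 239 [ 0.4506 -0.0983  0.253 ]
272 238 [ 0.454  -0.0955  0.2531]
273 238 [ 0.4555 -0.0961  0.2532]
tip px 260.5 212 ray at tcp y: [ 0.4389 -0.0833  0.292 ] tcp [ 0.45481464 -0.08328669  0.21311938]
tip px 272.0 239 ray at tcp y: [ 0.4555 -0.0833  0.2451] tcp [ 0.45481464 -0.08328669  0.21311938]
```

The tips sit about 38 mm higher than reported, so the true tip z is the reported z plus 0.038. I reopen and descend to a reported z of 0.041.

>>> step_arm:
  targets:
    - [[0,0,0],[0,0,0]]
    - [[0,0,0.04],[0,0,0]]
    - [[0,0,0.08],[0,0,0]]
    - [[0,0,0.14],[0,0,0]]
    - [[0,0,0.2],[0,0,0]]
    - [[0,0,0.26],[0,0,0]]
    - [[0,0,0.3],[0,0,0]]
    - [[0,0,0.32],[0,0,0]]
    - [[0,0,0.32],[0,0,0]]
  jaw: 60

```text
time_s: 5.02
position: [0.4547, -0.0832, 0.1172]
tool_rot: [[0.9, 0.436, -0.003], [0.437, -0.9, 0.001], [-0.002, -0.002, -1.0]]
ft_force: [0.1, -0.6, -0.6]
grip_width: 0.0601
gripper_force: 0.0
```

>>> step_arm:
  targets:
    - [[0,0,0.05],[0,0,0]]
    - [[0,0,0.1],[0,0,0]]
    - [[0,0,0.15],[0,0,0]]
    - [[0,0,0.2],[0,0,0]]
    - [[0,0,0.24],[0,0,0]]
    - [[0,0,0.255],[0,0,0]]
    - [[0,0,0.255],[0,0,0]]
    - [[0,0,0.255],[0,0,0]]

```text
time_s: 5.68
position: [0.4558, -0.0837, 0.0427]
tool_rot: [[0.9, 0.437, 0.001], [0.437, -0.9, -0.0], [0.001, 0.001, -1.0]]
ft_force: [-0.8, -0.9, -0.4]
grip_width: 0.06
gripper_force: 0.0
```

```bash
python3 - <<'E'
from h import *
d=grab('side','side4');s=env.observe();print(s['position'],s['ft_force'])
cv2.imwrite('pics/v5.png',cv2.resize(d['img'][230:380,200:350,::-1],None,fx=4,fy=4,interpolation=cv2.INTER_CUBIC))
E
```

```text
[ 0.45595535 -0.08371814  0.04288394] [-0.49656568 -1.06742196  0.46918874]
```

View pics/v5.png

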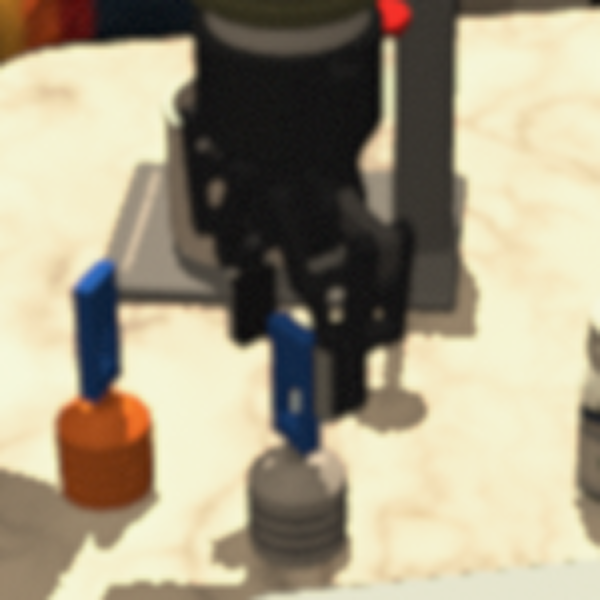

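The plate at (293,380) appears between the far fingertip (250,340) and the near one (345,410). I check this with depth.

```bash
python3 - <<'E'
from h import *
d=load('side4');W=cloud(d);d0=load('side0')
m=(np.abs(d['img'].astype(int)-d0['img']).sum(-1)>60)&(d['img'].max(-1)<110)&(abs(W[...,0]-.455)<.08)&(abs(W[...,1]+.085)<.08)&(W[...,2]<.2)&(W[...,2]>.03)
v,u=np.nonzero(m);P=W[m]
for lo in np.arange(.07,.14,.01):
    for k,s in (('far',u<270),('near',u>=278)):
        L=P[s&(P[:,2]>lo)&(P[:,2]<lo+.01)]
        if len(L)>2: print(k,lo.round(2),len(L),np.percentile(L,[5,50,95],axis=0).round(3)[:,:2].tolist())
for k,s in (('far',u<270),('near',u>=278)): print(k,np.sort(P[s][:,2])[:8].round(4))
E
```

```text
far 0.08 7 [[0.436, -0.06], [0.441, -0.058], [0.446, -0.054]]
near 0.08 5 [[0.46, -0.121], [0.464, -0.119], [0.476, -0.115]]
far 0.09 46 [[0.432, -0.062], [0.439, -0.058], [0.448, -0.053]]
near 0.09 46 [[0.461, -0.126], [0.468, -0.122], [0.477, -0.118]]
far 0.1 67 [[0.432, -0.078], [0.443, -0.058], [0.45, -0.052]]
near 0.1 59 [[0.461, -0.126], [0.469, -0.123], [0.479, -0.119]]
far 0.11 61 [[0.432, -0.076], [0.443, -0.058], [0.45, -0.053]]
near 0.11 62 [[0.46, -0.126], [0.467, -0.123], [0.477, -0.12]]
far 0.12 67 [[0.427, -0.062], [0.44, -0.057], [0.449, -0.051]]
near 0.12 22 [[0.459, -0.129], [0.463, -0.125], [0.468, -0.118]]
far 0.13 82 [[0.419, -0.063], [0.43, -0.053], [0.446, -0.04]]
near 0.13 96 [[0.459, -0.144], [0.468, -0.135], [0.488, -0.12]]
far 0.14 58 [[0.417, -0.07], [0.425, -0.043], [0.438, -0.036]]
near 0.14 122 [[0.46, -0.145], [0.475, -0.135], [0.491, -0.12]]
far [0.0323 0.0347 0.0353 0.0357 0.0359 0.0367 0.0882 0.0882]
near [0.0876 0.0881 0.0897 0.0897 0.0898 0.0918 0.0925 0.0927]
```

The tips straddle the plate at z≈0.087 while open. Closing.

>>> step_arm:
  targets:
    - [[0,0,0.005],[0,0,0]]
    - [[0,0,0.005],[0,0,0]]
    - [[0,0,0.005],[0,0,0]]
    - [[0,0,0.005],[0,0,0]]
    - [[0,0,0.005],[0,0,0]]
    - [[0,0,0.005],[0,0,0]]
    - [[0,0,0.005],[0,0,0]]
    - [[0,0,0.005],[0,0,0]]
    - [[0,0,0.005],[0,0,0]]
    - [[0,0,0.005],[0,0,0]]
  jaw: 10
  grip_force: 35

```text
time_s: 6.57
position: [0.4556, -0.0834, 0.041]
tool_rot: [[0.9, 0.437, 0.001], [0.437, -0.9, -0.0], [0.001, 0.0, -1.0]]
ft_force: [-1.4, 1.0, 6.5]
grip_width: 0.0255
gripper_force: 34.5
```

>>> step_arm:
  targets:
    - [[0,0,-0.02],[0,0,0]]
    - [[0,0,-0.06],[0,0,0]]
    - [[0,0,-0.12],[0,0,0]]
    - [[0,0,-0.2],[0,0,0]]
    - [[0,0,-0.28],[0,0,0]]
    - [[0,0,-0.36],[0,0,0]]
    - [[0,0,-0.41],[0,0,0]]
    - [[0,0,-0.43],[0,0,0]]
    - [[0,0,-0.43],[0,0,0]]
    - [[0,0,-0.43],[0,0,0]]

```text
time_s: 7.4
position: [0.455, -0.0833, 0.1689]
tool_rot: [[0.9, 0.437, -0.001], [0.437, -0.9, 0.0], [-0.001, -0.001, -1.0]]
ft_force: [0.0, -0.2, -0.8]
grip_width: 0.0254
gripper_force: 34.6
```

```bash
python3 - <<'E'
from h import *
t=np.radians(-14);D=np.array([np.cos(t),np.sin(t),0])
plan(np.array([.465,.162,.17])-.11*D,-14)
d=grab('side','side5');W=cloud(d);H=hsv(d);h,s,v=[H[...,i].astype(int) for i in range(3)]
p=env.observe()['position']
m=(h>98)&(h<128)&(s>110)&(abs(W[...,0]-p[0])<.05)&(abs(W[...,1]-p[1])<.05)&(W[...,2]>.1)
P=W[m];print(len(P),P.mean(0).round(4),P[:,2].min(),P[:,2].max(),np.linalg.svd(P-P.mean(0))[2].round(3))
E
```

```text
t 7.4 at [ 0.455  -0.0833  0.1689] shift [ 0.106 -0.956 -0.003] turn [-0.001  0.001  0.886]
242 [ 0.451  -0.0845  0.2101] 0.1838416681086049 0.2547687406669849 [[ 0.148 -0.163 -0.975]
 [ 0.374 -0.904  0.208]
 [ 0.916  0.395  0.073]]
```

>>> step_arm:
  targets:
    - [[0.01,-0.08,-0.03],[0,0,0.1]]
    - [[0.02,-0.18,-0.03],[0,0,0.2]]
    - [[0.03,-0.28,-0.03],[0,0,0.3]]
    - [[0.04,-0.38,-0.03],[0,0,0.42]]
    - [[0.05,-0.48,-0.03],[0,0,0.54]]
    - [[0.06,-0.6,-0.03],[0,0,0.66]]
    - [[0.08,-0.72,-0.03],[0,0,0.78]]
    - [[0.09,-0.82,-0.02],[0,0,0.85]]
    - [[0.1,-0.91,-0.01],[0,0,0.886]]
    - [[0.105,-0.95,0.0],[0,0,0.886]]

```text
time_s: 8.28
position: [0.3573, 0.1889, 0.1684]
tool_rot: [[0.971, -0.241, -0.003], [-0.241, -0.971, 0.0], [-0.003, 0.001, -1.0]]
ft_force: [0.4, -0.3, -0.4]
grip_width: 0.0254
gripper_force: 34.7
```

>>> step_arm:
  targets:
    - [[0,0,0],[0,0,0]]
    - [[0,0,0],[0,0,0]]
    - [[0,0,0],[0,0,0]]
    - [[0,0,0],[0,0,0]]

```text
time_s: 8.62
position: [0.3597, 0.1859, 0.1693]
tool_rot: [[0.97, -0.243, -0.0], [-0.243, -0.97, -0.0], [-0.0, 0.0, -1.0]]
ft_force: [-0.1, -0.6, -0.6]
grip_width: 0.0253
gripper_force: 34.8
```

```bash
python3 - <<'E'
from h import *
t=np.radians(-14);D=np.array([np.cos(t),np.sin(t),0])
plan(np.array([.465,.162,.147])-.11*D,-14);print(env.observe()['q'])
p=np.array(env.observe()['position'])
for n in ('side','top'):
    d=grab(n,n+'6');W=cloud(d);H=hsv(d);h,s,v=[H[...,i].astype(int) for i in range(3)]
    x,y,z=W[...,0],W[...,1],W[...,2]
    m=(h>98)&(h<128)&(s>110)&(abs(x-p[0])<.05)&(abs(y-p[1])<.05)&(z>.1)
    P=W[m]
    if len(P)>5: print(n,len(P),P.mean(0).round(4),np.percentile(P,[3,97],axis=0).round(4).tolist(),np.linalg.svd(P-P.mean(0))[2].round(3).tolist())
    m=(abs(x-p[0])<.03)&(abs(y-p[1])<.03)&(z>.115)&(z<.17)
    P=W[m]
    if len(P)>5: print(n,'caps',len(P),np.percentile(P,[2,98],axis=0).round(4).tolist())
d=load('side6')
cv2.imwrite('pics/v6.png',cv2.resize(d['img'][120:320,170:370,::-1],None,fx=3,fy=3,interpolation=cv2.INTER_CUBIC))
E
```

```text
t 8.6167 at [0.3597 0.1859 0.1693] shift [-0.007 -0.008  0.074] turn [ 0.     0.    -0.001]
[ 1.04665859e+01  8.44235662e+00  9.75821312e+01 -8.85531529e-03
  7.40004905e+01  1.14529437e+02]
side 35 [0.3592 0.1734 0.1938] [[0.3562, 0.1679, 0.1849], [0.3626, 0.1898, 0.2039]] [[0.155, 0.675, -0.721], [0.195, 0.694, 0.693], [0.968, -0.248, -0.024]]
side caps 469 [[0.3384, 0.1606, 0.1289], [0.38, 0.1854, 0.1691]]
```

View pics/v6.png

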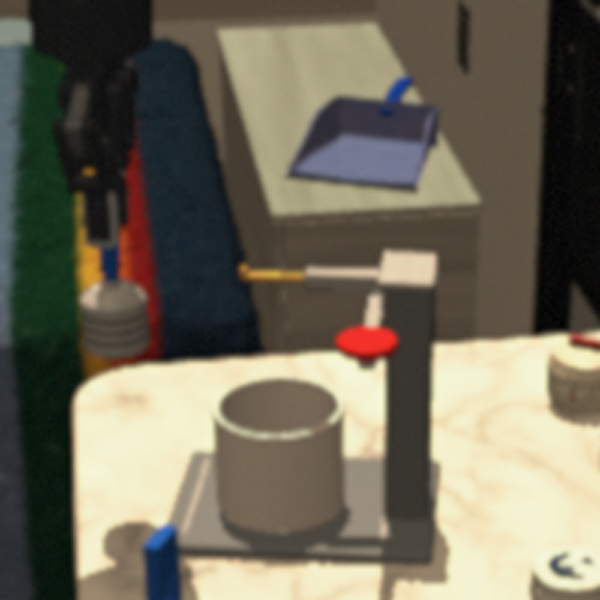

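The infuser hangs in the grip at (112,320), in front of the peg's lip at (242,272), upright. I check its lateral place with a circle fit on the capsule before threading.

```bash
python3 - <<'E'
from h import *
from scipy.optimize import least_squares
def fit(tag,c,z0,z1,r=None):
    W=cloud(load(tag));x,y,z=W[...,0],W[...,1],W[...,2]
    P=W[(np.hypot(x-c[0],y-c[1])<.035)&(z>z0)&(z<z1)]
    f=lambda q:np.hypot(P[:,0]-q[0],P[:,1]-q[1])-q[2]
    s=least_squares(f,[c[0],c[1],.022],loss='soft_l1',f_scale=.001).x
    g=least_squares(lambda q:np.hypot(P[:,0]-q[0],P[:,1]-q[1])-.022,c,loss='soft_l1',f_scale=.001).x
    return len(P),s.round(4),g.round(4)
print(fit('side0',(.455,-.084),.01,.035)); print(fit('side6',(.36,.186),.138,.163))
W=cloud(load('side6'));x,y,z=W[...,0],W[...,1],W[...,2]
P=W[(np.hypot(x-.36,y-.186)<.03)&(z>.11)&(z<.17)];print('foot z',np.percentile(P[:,2],[1,3]))
# pad / rim circles
d=load('top0');H=hsv(d);W=cloud(d);h,s,v=[H[...,i].astype(int) for i in range(3)]
m=((h<6)|(h>174))&(s>150)&(abs(W[...,2]-.183)<.01)&(W[...,1]<.12)&(W[...,1]>0);print('pad circle',cv2.minEnclosingCircle(W[m][:,:2].astype(np.float32)*1000),W[m][:,2].mean())
E
```

```text
(308, array([ 0.4548, -0.0835,  0.0216]), array([ 0.4548, -0.083 ]))
(265, array([0.3593, 0.1849, 0.0215]), array([0.3593, 0.1855]))
foot z [0.12811496 0.12957077]
pad circle ((508.970458984375, 60.44190216064453), 18.15159034729004) 0.18309945751702228
```

>>> step_arm:
  targets:
    - [[0,-0.005,0.02],[0,0,0]]
    - [[0,-0.011,0.05],[0,0,0]]
    - [[0,-0.011,0.07],[0,0,0]]
    - [[0,-0.011,0.074],[0,0,0]]
    - [[0,-0.011,0.074],[0,0,0]]
    - [[0,-0.011,0.074],[0,0,0]]
    - [[0,-0.011,0.074],[0,0,0]]

```text
time_s: 9.3
position: [0.3603, 0.1899, 0.1476]
tool_rot: [[0.97, -0.242, 0.001], [-0.242, -0.97, 0.0], [0.001, -0.0, -1.0]]
ft_force: [0.6, 0.5, -1.2]
grip_width: 0.0254
gripper_force: 34.7
```

```bash
python3 - <<'E'
from h import *
plan(np.array([.465,.163,.147]),-14)
E
```

```text
t 9.3 at [0.3603 0.1899 0.1476] shift [0.36  0.003 0.002] turn [-0.    -0.001  0.   ]
```

>>> step_arm:
  targets:
    - [[0.05,0.001,0],[0,0,0]]
    - [[0.1,0.002,0],[0,0,0]]
    - [[0.15,0.003,0.002],[0,0,0]]
    - [[0.2,0.003,0.002],[0,0,0]]
    - [[0.22,0.003,0.002],[0,0,0]]
    - [[0.235,0.003,0.002],[0,0,0]]
    - [[0.25,0.003,0.002],[0,0,0]]
    - [[0.26,0.003,0.002],[0,0,0]]
    - [[0.26,0.003,0.002],[0,0,0]]
    - [[0.26,0.003,0.002],[0,0,0]]

```text
time_s: 10.13
position: [0.4353, 0.1703, 0.1468]
tool_rot: [[0.97, -0.242, -0.0], [-0.242, -0.97, 0.0], [-0.0, 0.0, -1.0]]
ft_force: [-0.5, -0.0, -0.7]
grip_width: 0.025
gripper_force: 34.7
```

```bash
python3 - <<'E'
from h import *
plan(np.array([.465,.163,.147]),-14)
d=grab('side','side7')
cv2.imwrite('pics/v7.png',cv2.resize(d['img'][170:270,220:320,::-1],None,fx=5,fy=5,interpolation=cv2.INTER_CUBIC))
E
```

```text
t 10.1333 at [0.4353 0.1703 0.1468] shift [ 0.102 -0.    -0.001] turn [0. 0. 0.]
```

View pics/v7.png

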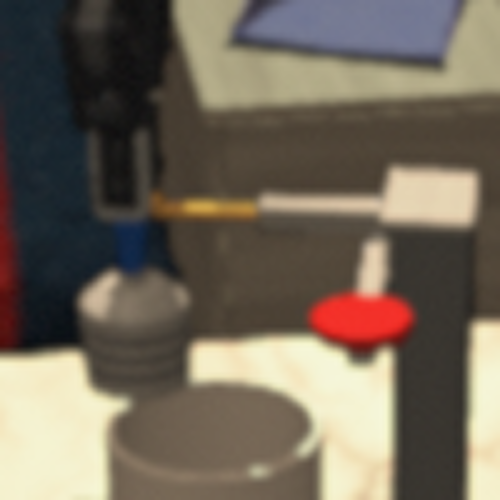

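The plate at (130,230) now stands right before the lip at (158,203). I thread slowly while watching the force.

>>> step_arm:
  targets:
    - [[0.01,0,0],[0,0,0]]
    - [[0.02,0,0],[0,0,0]]
    - [[0.03,0,0],[0,0,0]]
    - [[0.04,0,0],[0,0,0]]
    - [[0.045,0,0],[0,0,0]]
    - [[0.05,0,0],[0,0,0]]
    - [[0.05,0,0],[0,0,0]]

```text
time_s: 10.77
position: [0.4504, 0.1664, 0.1466]
tool_rot: [[0.97, -0.242, -0.0], [-0.242, -0.97, 0.0], [-0.0, -0.0, -1.0]]
ft_force: [0.6, -0.1, -1.2]
grip_width: 0.0253
gripper_force: 34.7
```

>>> step_arm:
  targets:
    - [[0.01,0,0],[0,0,0]]
    - [[0.02,0,0],[0,0,0]]
    - [[0.03,0,0],[0,0,0]]
    - [[0.04,0,0],[0,0,0]]
    - [[0.048,0,0],[0,0,0]]
    - [[0.048,0,0],[0,0,0]]
    - [[0.048,0,0],[0,0,0]]

```text
time_s: 11.35
position: [0.4642, 0.163, 0.1466]
tool_rot: [[0.97, -0.242, -0.0], [-0.242, -0.97, 0.0], [-0.0, 0.0, -1.0]]
ft_force: [0.4, 1.3, -1.1]
grip_width: 0.0255
gripper_force: 34.7
```

```bash
python3 - <<'E'
from h import *
plan(np.array([.465,.163,.141]),-14)
d=grab('side','side8')
cv2.imwrite('pics/v8.png',cv2.resize(d['img'][170:270,220:320,::-1],None,fx=5,fy=5,interpolation=cv2.INTER_CUBIC))
E
```

```text
t 11.35 at [0.4642 0.163  0.1466] shift [ 0.003 -0.001  0.019] turn [0. 0. 0.]
```

View pics/v8.png

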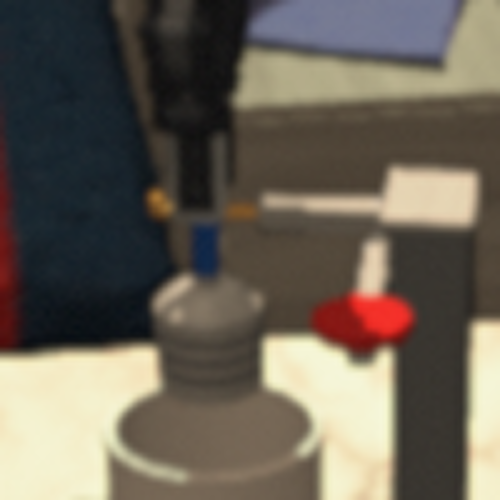

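It is threaded: the lip shows left of the plate at (158,203), the rest of the peg to the right at (240,210). Now I lower until it hangs.

>>> step_arm:
  targets:
    - [[0,0,0.004],[0,0,0]]
    - [[0,0,0.008],[0,0,0]]
    - [[0,0,0.012],[0,0,0]]
    - [[0,0,0.016],[0,0,0]]
    - [[0,0,0.016],[0,0,0]]
    - [[0,0,0.016],[0,0,0]]

```text
time_s: 11.9
position: [0.464, 0.163, 0.1419]
tool_rot: [[0.97, -0.242, -0.0], [-0.242, -0.97, -0.0], [-0.0, 0.0, -1.0]]
ft_force: [-0.1, 0.1, -0.5]
grip_width: 0.0254
gripper_force: 34.7
```

>>> step_arm:
  targets:
    - [[0,0,0.004],[0,0,0]]
    - [[0,0,0.004],[0,0,0]]
    - [[0,0,0.004],[0,0,0]]

```text
time_s: 12.15
position: [0.4642, 0.1631, 0.1409]
tool_rot: [[0.97, -0.242, 0.0], [-0.242, -0.97, 0.0], [0.0, -0.0, -1.0]]
ft_force: [0.5, 0.7, -0.1]
grip_width: 0.0257
gripper_force: 34.9
```

>>> step_arm:
  targets:
    - [[0,0,0.004],[0,0,0]]
    - [[0,0,0.004],[0,0,0]]
    - [[0,0,0.004],[0,0,0]]
    - [[0,0,0.004],[0,0,0]]
    - [[0,0,0.004],[0,0,0]]
    - [[0,0,0.004],[0,0,0]]
    - [[0,0,0.004],[0,0,0]]
    - [[0,0,0.004],[0,0,0]]
  jaw: 60

```text
time_s: 12.82
position: [0.4641, 0.1631, 0.1395]
tool_rot: [[0.97, -0.242, -0.0], [-0.242, -0.97, 0.0], [-0.0, -0.0, -1.0]]
ft_force: [0.7, -0.9, -0.1]
grip_width: 0.0599
gripper_force: 0.0
```

```bash
python3 - <<'E'
from h import *
d=grab('side','side9');W=cloud(d);x,y,z=W[...,0],W[...,1],W[...,2]
H=hsv(d);h,s,v=[H[...,i].astype(int) for i in range(3)]
m=(h>98)&(h<128)&(s>110)&(np.hypot(x-.464,y-.163)<.04)&(z>.12);P=W[m];print('blue',len(P),P.min(0),P.max(0),np.median(P,axis=0))
P=W[(np.hypot(x-.464,y-.163)<.03)&(z>.096)&(z<.14)];print('caps',len(P),np.percentile(P,[2,98],axis=0).round(4).tolist())
plan((.464,.163,.28),-14)
E
```

```text
blue 25 [0.45845075 0.14656298 0.15600162] [0.46447979 0.15483643 0.16997253] [0.46220099 0.14982219 0.16289634]
caps 428 [[0.4424, 0.1395, 0.1004], [0.4843, 0.1653, 0.1394]]
t 12.8667 at [0.4641 0.1631 0.1395] shift [-0.     0.    -0.468] turn [-0. -0.  0.]
```

>>> step_arm:
  targets:
    - [[0,0,-0.02],[0,0,0]]
    - [[0,0,-0.06],[0,0,0]]
    - [[0,0,-0.12],[0,0,0]]
    - [[0,0,-0.2],[0,0,0]]
    - [[0,0,-0.28],[0,0,0]]
    - [[0,0,-0.36],[0,0,0]]
    - [[0,0,-0.4],[0,0,0]]
    - [[0,0,-0.42],[0,0,0]]
    - [[0,0,-0.42],[0,0,0]]
    - [[0,0,-0.42],[0,0,0]]

```text
time_s: 13.7
position: [0.4638, 0.163, 0.265]
tool_rot: [[0.97, -0.242, -0.001], [-0.242, -0.97, -0.0], [-0.001, 0.0, -1.0]]
ft_force: [-0.3, -0.4, 0.8]
grip_width: 0.0601
gripper_force: 0.0
```

```bash
python3 - <<'E'
from h import *
plan((.509,.0604,.2),-14);print(env.observe()['q'])
d=grab('side','side10');W=cloud(d);x,y,z=W[...,0],W[...,1],W[...,2]
P=W[(np.hypot(x-.464,y-.163)<.03)&(z>.096)&(z<.14)];print('caps',len(P),np.percentile(P,[2,98],axis=0).round(4).tolist())
cv2.imwrite('pics/v9.png',cv2.resize(d['img'][150:270,220:340,::-1],None,fx=4,fy=4,interpolation=cv2.INTER_CUBIC))
E
```

```text
t 13.7 at [0.4638 0.163  0.265 ] shift [0.229 0.295 0.217] turn [0.    0.001 0.   ]
[ 5.53704787e+00  1.33160069e+01  7.48271838e+01 -2.18504255e-04
  9.19063333e+01  1.09526882e+02]
caps 429 [[0.4424, 0.139, 0.1003], [0.4842, 0.1645, 0.1395]]
```

View pics/v9.png

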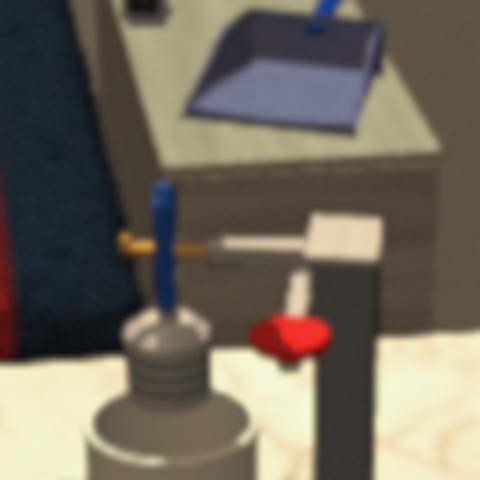

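The infuser hangs upright on the peg at (165,245) with the fingers clear. Next, shut the fingers over the pad.

>>> step_arm:
  targets:
    - [[0.03,0.04,0],[0,0,0]]
    - [[0.08,0.1,0],[0,0,0]]
    - [[0.14,0.18,0],[0,0,0]]
    - [[0.2,0.25,0],[0,0,0]]
    - [[0.22,0.29,0.05],[0,0,0]]
    - [[0.229,0.295,0.12],[0,0,0]]
    - [[0.229,0.295,0.2],[0,0,0]]
    - [[0.229,0.295,0.26],[0,0,0]]
    - [[0.229,0.295,0.3],[0,0,0]]
    - [[0.229,0.295,0.3],[0,0,0]]
  jaw: 0
  grip_force: 30

```text
time_s: 14.58
position: [0.5076, 0.0607, 0.1721]
tool_rot: [[0.97, -0.242, -0.007], [-0.242, -0.97, 0.001], [-0.007, 0.001, -1.0]]
ft_force: [-0.3, 0.1, -0.1]
grip_width: 0.0006
gripper_force: 0.0
```

>>> step_arm:
  targets:
    - [[0,0,0],[0,0,0]]
    - [[0,0,0],[0,0,0]]
    - [[0,0,0],[0,0,0]]

```text
time_s: 14.83
position: [0.5098, 0.0606, 0.1763]
tool_rot: [[0.97, -0.242, 0.001], [-0.242, -0.97, -0.0], [0.001, -0.0, -1.0]]
ft_force: [-0.4, -1.2, 0.5]
grip_width: 0.0001
gripper_force: 0.0
```

```bash
python3 - <<'E'
from h import *
plan((.509,.0604,.145),-14)
d=grab('side','side11');W=cloud(d);x,y,z=W[...,0],W[...,1],W[...,2];d0=load('side0')
m=(np.abs(d['img'].astype(int)-d0['img']).sum(-1)>60)&(d['img'].max(-1)<110)&(np.hypot(x-.509,y-.06)<.03)&(z>.17)&(z<.3)
P=W[m];print(np.sort(P[:,2])[:8],P[P[:,2]<.23].mean(0))
E
```

```text
t 14.8333 at [0.5098 0.0606 0.1763] shift [-0.002  0.001  0.104] turn [-0.    -0.002  0.   ]
[0.18158436 0.21936351 0.2212749  0.22147855 0.2216874  0.22177932
 0.22184088 0.22268748] [0.50803593 0.0497727  0.22482845]
```

>>> step_arm:
  targets:
    - [[0,0,0.03],[0,0,0]]
    - [[0,0,0.06],[0,0,0]]
    - [[0,0,0.08],[0,0,0]]
    - [[0,0,0.09],[0,0,0]]
    - [[0,0,0.1],[0,0,0]]
    - [[0,0,0.11],[0,0,0]]
    - [[0,0,0.12],[0,0,0]]
    - [[0,0,0.13],[0,0,0]]
    - [[0,0,0.13],[0,0,0]]

```text
time_s: 15.63
position: [0.5093, 0.0606, 0.1367]
tool_rot: [[0.97, -0.242, 0.0], [-0.242, -0.97, -0.0], [0.0, 0.0, -1.0]]
ft_force: [-2.2, -0.6, 2.3]
grip_width: -0.0003
gripper_force: 1.7
```

>>> step_arm:
  targets:
    - [[0,0,0.01],[0,0,0]]
    - [[0,0,0.02],[0,0,0]]
    - [[0,0,0.03],[0,0,0]]
    - [[0,0,0.04],[0,0,0]]
    - [[0,0,0.05],[0,0,0]]
    - [[0,0,0.05],[0,0,0]]

```text
time_s: 16.13
position: [0.5093, 0.0606, 0.1217]
tool_rot: [[0.97, -0.242, 0.0], [-0.242, -0.97, -0.0], [0.0, -0.0, -1.0]]
ft_force: [-1.7, -0.0, 4.7]
grip_width: -0.0
gripper_force: 2.3
```

```bash
cat > m.py <<'E'
from h import *
import sys
d=grab('side',sys.argv[1]);W=cloud(d);x,y,z=W[...,0],W[...,1],W[...,2]
H=hsv(d);h,s,v=[H[...,i].astype(int) for i in range(3)]
H0=load('side10');W0=cloud(H0);G=hsv(H0)
def bl(W,H):
    h,s=H[...,0].astype(int),H[...,1].astype(int);m=(h>98)&(h<128)&(s>110)&(np.hypot(W[...,0]-.464,W[...,1]-.163)<.03)&(W[...,2]>.1)
    P=W[m];return np.percentile(P[:,2],97),P.mean(0).round(4)
def rd(W,H):
    h,s=H[...,0].astype(int),H[...,1].astype(int);m=((h<6)|(h>174))&(s>150)&(np.hypot(W[...,0]-.509,W[...,1]-.06)<.03)&(W[...,2]>.08)
    P=W[m];P=P[P[:,1]<.056];return P[:,2].mean(),len(P)
def pg(W,H):
    h,s=H[...,0].astype(int),H[...,1].astype(int);m=(h>10)&(h<28)&(s>80)&(W[...,0]>.44)&(W[...,0]<.49)&(abs(W[...,1]-.162)<.02)&(W[...,2]>.12);return np.median(W[m][:,2])
print('blue top',bl(W0,G),bl(W,H));print('pad',rd(W0,G),rd(W,H));print('peg',pg(W0,G),pg(W,H))
o=env.observe();print(o['time_s'],o['position'],o['ft_force'])
E
python3 m.py side12
```

```text
blue top (np.float64(0.21173978015822315), array([0.4622, 0.1518, 0.1887])) (np.float64(0.189246053792857), array([0.4627, 0.1522, 0.1668]))
pad (np.float64(0.1813743860320839), 94) (np.float64(0.15868384493668197), 88)
peg 0.18148201478114673 0.15932404854972498
16.1833 [0.50934578 0.06058159 0.12182119] [-2.70220596 -0.05608501  5.66813233]
```

The lift is at about 22 mm. I push another 23 mm slowly.

>>> step_arm:
  targets:
    - [[0,0,0.007],[0,0,0]]
    - [[0,0,0.014],[0,0,0]]
    - [[0,0,0.021],[0,0,0]]
    - [[0,0,0.028],[0,0,0]]
    - [[0,0,0.035],[0,0,0]]
    - [[0,0,0.042],[0,0,0]]
    - [[0,0,0.049],[0,0,0]]
    - [[0,0,0.056],[0,0,0]]
    - [[0,0,0.063],[0,0,0]]
    - [[0,0,0.069],[0,0,0]]

```text
time_s: 17.02
position: [0.5094, 0.0606, 0.1014]
tool_rot: [[0.97, -0.242, 0.001], [-0.242, -0.97, -0.0], [0.001, 0.0, -1.0]]
ft_force: [-3.2, 0.4, 8.2]
grip_width: 0.0002
gripper_force: 3.9
```

>>> step_arm:
  targets:
    - [[0,0,0.005],[0,0,0]]
    - [[0,0,0.01],[0,0,0]]
    - [[0,0,0.01],[0,0,0]]
    - [[0,0,0.01],[0,0,0]]

```text
time_s: 17.35
position: [0.5094, 0.0606, 0.0984]
tool_rot: [[0.97, -0.242, 0.001], [-0.242, -0.97, -0.0], [0.001, -0.0, -1.0]]
ft_force: [-3.7, 0.1, 6.7]
grip_width: -0.0002
gripper_force: 3.6
```

```bash
python3 m.py side13
```

```text
blue top (np.float64(0.21173978015822315), array([0.4622, 0.1518, 0.1887])) (np.float64(0.16607365327986545), array([0.4629, 0.1528, 0.1469]))
pad (np.float64(0.1813743860320839), 94) (np.float64(0.13558802323348149), 93)
peg 0.18148201478114673 0.13581569612157668
17.4 [0.50939329 0.0605972  0.09842993] [-3.76764327  0.89057689  7.60197068]
```

>>> step_arm:
  targets:
    - [[0,0,0],[0,0,0]]
    - [[0,0,0],[0,0,0]]
    - [[0,0,0],[0,0,0]]
    - [[0,0,0],[0,0,0]]
    - [[0,0,0],[0,0,0]]
    - [[0,0,0],[0,0,0]]
    - [[0,0,0],[0,0,0]]
    - [[0,0,0],[0,0,0]]
    - [[0,0,0],[0,0,0]]
    - [[0,0,0],[0,0,0]]

```text
time_s: 18.23
position: [0.5094, 0.0606, 0.0985]
tool_rot: [[0.97, -0.242, 0.001], [-0.242, -0.97, -0.0], [0.001, -0.0, -1.0]]
ft_force: [-3.1, -0.7, 5.4]
grip_width: -0.0003
gripper_force: 3.6
```

```bash
python3 m.py side14 && python3 -c "
from h import *
print(close_job())"
```

```text
blue top (np.float64(0.21173978015822315), array([0.4622, 0.1518, 0.1887])) (np.float64(0.16627435693872103), array([0.4629, 0.1527, 0.1474]))
pad (np.float64(0.1813743860320839), 94) (np.float64(0.13560370915164205), 91)
peg 0.18148201478114673 0.13571956492269105
18.2833 [0.50938872 0.06059105 0.09847421] [-3.27714604  0.2557435   7.49268627]
the job is handed in; nothing more can be done
None
```

I handed the job in at about 18 s with the infuser hanging on the peg inside the mug and the pad held at the third click (lift about 45.7 mm by the camera, about 7 N push); no verdict came back.

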